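# Set out the budgie's bath-time corner

### The job

Set out the budgie's bath-time corner: stand the smaller steel seed cup in the middle of the pink saucer, put the log slice to the left of the saucer (left as the robot sees it) and level with the saucer's middle with a two-finger gap of 3 cm between them, and stand the brass bell upright on the middle of the log slice. Stand the short perch on its feet in front of the clear bath house, pointing straight at the middle of its door, with 3 cm between the perch's near end and the door. Leave the long perch and the taller steel cup where they are.

Things in the scene. Friction and masses are not known exactly. Their poses are not given: they have to be found in the camera images.
- seed_cup_center (a point): The smaller of two plain round steel cups, open at the top: 44 mm across, 50 mm high, 60 g. The point is on its axis, half-way up (25 mm above its underside); z is its axis, up.
- log_center (a point): Solid round slice of a log, dark bark round a pale top: 50 mm across, 30 mm high, lying flat. The point is on its axis, half-way up (15 mm above its underside); z up.
- bell_center (a point): Small brass bell standing on its mouth: 38 mm across at the mouth (lowest 4 mm), straight round sides 28 mm across from 10 to 34 mm up, a wire loop on top, 44 mm high in all. The point is on its axis, 22 mm above its mouth; z up.
- perch_center (a point): The short perch: a round bark-covered branch, 18 mm thick and 100 mm long, held level by a pale wooden cross-foot under each end (feet 44 mm wide, 12 mm along the branch and 22 mm high, their outer faces 4 mm in from the branch's ends). The point is the middle of the branch, 28 mm above the underside of the feet; x runs along the branch (the two ends are alike), z is up. The bare branch between the feet can be gripped across.
- saucer: Round pink ceramic saucer, fixed to the table: 120 mm across its rim, 14 mm high, flat inner floor about 90 mm across and 5 mm above the table. Origin on its axis at the table; its x always points straight ahead of the robot (away from it) and its y to the robot's left.
- bath: Clear acrylic bath house with white edges, fixed to the table: a closed box 110 mm deep (x), 130 mm wide (y), 100 mm high. Origin at the middle of its underside. Its front, with the closed hinged door (70 mm wide) in the middle, looks along its -x, roughly towards the robot; the door's face is 57 mm from the origin, and a small knob on it, 25 mm to the side of the middle, sticks out 8 mm.
- tall_cup_center (a point): The taller steel cup, to be left alone: 60 mm across, 80 mm high. The point is on its axis, half-way up (40 mm above its underside).
- long_perch_center (a point): The long perch, to be left alone: built like the short one but 190 mm long, standing at the back of the table. The point is the middle of its branch, 28 mm above the table; x runs along the branch.

How it is judged:
At the end, for the whole second after the job is handed in: Cup upright on saucer floor within 10 mm of its middle; log flat on table, 100-130 mm left of saucer middle, level within 15 mm; bell upright on log within 10 mm of its middle; perch on its feet 120-150 mm before bath middle, within 12 mm and 8 degrees of the door line; all at rest (horizontal distance between seed_cup_center and saucer below 0.01 m and z of seed_cup_center in the frame of saucer between 0.026 and 0.034 m and angle between each of seed_cup_center, log_center, bell_center, perch_center's own z axis and vertical below 0.1 rad and x of log_center in the frame of saucer between -0.015 and 0.015 m and y of log_center in the frame of saucer between 0.1 and 0.13 m and height (world z) of log_center below 0.019 m and horizontal distance between bell_center and log_center below 0.01 m and z of bell_center in the frame of log_center between 0.033 and 0.041 m and x of perch_center in the frame of bath between -0.15 and -0.12 m and y of perch_center in the frame of bath between -0.012 and 0.012 m and angle between the x axis of perch_center and the x axis of bath, either way round below 0.14 rad and height (world z) of perch_center below 0.032 m and linear speed of each of seed_cup, log, bell, perch below 0.02 m/s); the robot touches nothing.
It fails at once if the taller cup is moved by more than 20 mm (distance of tall_cup_center from where it was at the start of the episode above 0.02 m).
It fails at once if the long perch is moved by more than 20 mm (distance of long_perch_center from where it was at the start of the episode above 0.02 m).
It also fails if it takes over 112 s, if anything falls off the work surface, if the arm or the gripper's body presses on something with over 40 N, if the wrist force passes 120 N, or if a joint passes its speed limit or range.

### The arm

A 6-joint arm with a two-finger parallel gripper is mounted at the origin on the work surface. World frame = base frame: x ahead of the robot, y to its left, z up, the work surface at z = 0. Lengths are in m, angles in rad, forces in N, time in s.
With the tool pointing down it reaches from about 0.25 to 0.775 m from the base axis. Payload 4 kg.
Tool frame: the origin (TCP) lies between the finger pads; the fingertips stand 25 mm ahead of it and the grasp point (between the pads) lies 6 mm ahead of it (robot.tip_reach is the distance from the TCP to the fingertips, in m); z points along the fingers, y is the line along which they close (so a half turn about z gives the same grasp; the last joint's range is limited). The gripper opens to 94 mm and grips with 3 to 60 N. Pads are 16 mm wide; open, the fingers measure 119 mm over their backs; the gripper's body (75 mm by 177 mm) begins 78 mm behind the grasp point.
Start: joints at [-1.385, 0.087, 1.371, -0, 1.684, -0.103], TCP at [0.157, -0.527, 0.231] pointing down, gripper open.
Joint ranges: [-3.1, 3.1], [-0.76, 2.03], [0.27, 2.55], [-1.08, 4.22], [0.17, 2.65], [-2.57, 2.57]. Speed limits (rad/s): [2.79, 2.79, 3.14, 3.14, 3.14, 3.14].

### API

Orientations are given as [roll, pitch, yaw] about the fixed x, y, z axes, in that order (R = Rz(yaw) Ry(pitch) Rx(roll)).
In Python, from bench import sensors, snapshot, camera_info, ticket, robot gives the robot as it stands.
- The arm moves only by the tool arm_command, never from a script. Its argument "plan" is a list of rows, each an object with "grip": the closure, from -1 (fully open) to 1 (shut); "slide": the shift along the tool's x, y, z normalised to -1 to 1, where 1 is 500 mm, a list of three; "spin": the turn about the tool's z normalised to -1 to 1, where 1 is 5 degrees. A call has 1 to 10 rows; each row shifts and turns the commanded pose from where the row before left it, along the tool's axes as they then stand; what a row does not reach is not made up. A row lasts 1/8 s, in which the tool goes at most 62.5 mm and 10.7 degrees, less where a joint would pass 70% of its speed; a pose out of reach is approached as far as the arm can. A call with a number of a shift or a turn outside -1 to 1 is refused whole. A call with a gripper value outside its range is refused whole. The fingers move at their own pace and stop on an object; the grip force is fixed at half the most. Time passes only in rows, so rows that do not move let the fingers close. It gives the time, the measured TCP pose, the force, the opening and the grip force at its end, in the units of the state.
- sensors.get_obs(): the state, without advancing time (a new reading comes with each control period).
- snapshot(name): name is "side" or "top" or "wrist"; returns the picture (384x512x3 uint8, red, green, blue); there is no depth.
- camera_info(name): a dict with "fx", "fy", "cx", "cy" (pixels), "position" and "rotation" of the camera in the world. Camera axes: x right, y up, looking along -z (the intrinsics and any distortion apply to the point x, -y, -z); pixel columns grow to the right and rows downward; lengths in m; the calibration is good to about 2 mm. The wrist camera is an equidistant fisheye: a pixel r from the principal point sees the ray r / f radians off the axis. A picture is of the moment at which its call begins: read the wrist's pose just before it. camera_info takes no time and is no camera call; for the wrist camera it gives the pose at the moment of the call.
- ticket.close_job(): hands the job in; it is judged then, once.
The state is a dict: "time": time; "joint_positions": joint angles; "qvel": joint speeds; "joint_torque": joint torques, N m; "tool_pos": TCP position; "ee_rot": TCP orientation; "wrist_force": force on the tool from outside, world axes, zero at the start; "wrist_torque": the same for the moment, N m; "width": finger opening in m; "finger_force": force on a finger pad.
Only numpy, scipy, OpenCV 4.12 (cv2) and the standard library are available. Lean on these libraries where they do the work, as an engineer would, in place of code of your own. Each camera call takes 0.05 s, during which the arm holds its last target. There are 200 camera calls.

## Working session

There is one attempt and no reset: what is moved stays moved. The work goes in short steps, Python scripts to look and compute and a tool call to move; the robot and the scene stay as the last step left them, time stands still between calls to the robot, and variables do not carry over. Pictures are saved under pics/ and viewed, at most 14 in all, crops included, and the job is handed in when it is done.

Besides the shell and the picture viewer there is one more tool, called after "Call:" as name(argument=value, ...) on one line, values as JSON. arm_command: Moves the arm, as the interface text tells. Scaled input: -1 to 1 covers 500 mm each way for a shift and 5 degrees each way for a turn. Its arguments: {"type":"object","properties":{"plan":{"type":"array","items":{"type":"object","properties":{"grip":{"type":"number"},"slide":{"type":"array","items":{"type":"number"}},"spin":{"type":"number"}}}}},"required":["plan"]}

```bash
ls; mkdir -p pics
python3 - <<'E'
from bench import sensors, snapshot, camera_info, ticket, robot
import cv2
print(sensors.get_obs())
for n in ("top","side"):
    print(n,camera_info(n))
    cv2.imwrite(f"pics/{n}0.png",cv2.resize(snapshot(n)[:,:,::-1],(800,600),interpolation=cv2.INTER_CUBIC))
print(camera_info("wrist"))
E
```

```text
pics
{'time': 0.0, 'joint_positions': array([-1.38509310e+00,  8.79352452e-02,  1.37224524e+00,  1.92398817e-05,
        1.68360858e+00, -1.03078417e-01]), 'qvel': array([-0.0021194 ,  0.00090926,  0.00044942, -0.00046031,  0.00093872,
        0.00025602]), 'joint_torque': array([ 5.93414188e-04, -3.40188682e+01, -3.02425468e+01,  7.17990263e-02,
        3.30485345e-02, -1.58468993e-04]), 'tool_pos': array([ 0.15655198, -0.52672936,  0.2293195 ]), 'ee_rot': array([-3.13940987e+00, -2.45022753e-04,  2.88783522e-01]), 'wrist_force': array([-0.22307974,  0.28927619, -0.41154278]), 'wrist_torque': array([-0.02987729, -0.02493996,  0.00040588]), 'finger_force': 0.0, 'width': 0.09381133356455741}
top {'fx': 472.20929836461767, 'fy': 472.20929836461767, 'cx': 254.35835138788684, 'cy': 193.98708252185378, 'position': array([ 0.3236819 , -0.00324836,  1.50865546]), 'rotation': array([ 0.16566242,  0.0104912 , -1.56034093])}
side {'fx': 498.5839271244936, 'fy': 498.5839271244936, 'cx': 253.01321404208218, 'cy': 187.42897082045593, 'position': array([-0.10110412,  0.78836239,  0.80743892]), 'rotation': array([ 0.93510214, -0.01516247, -2.39002692])}
{'fx': 297.3186396354542, 'fy': 297.3186396354542, 'cx': 254.5077631219797, 'cy': 194.73631429973295, 'position': array([ 0.2207949 , -0.50691426,  0.38425609]), 'rotation': array([-0.23738279,  0.00201687, -1.28251704])}
```

View pics/top0.png

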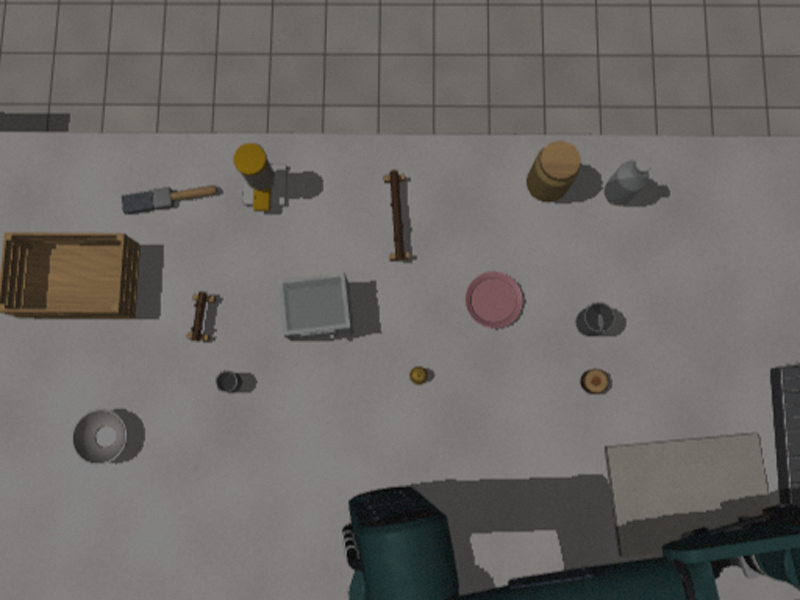

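View pics/side0.png

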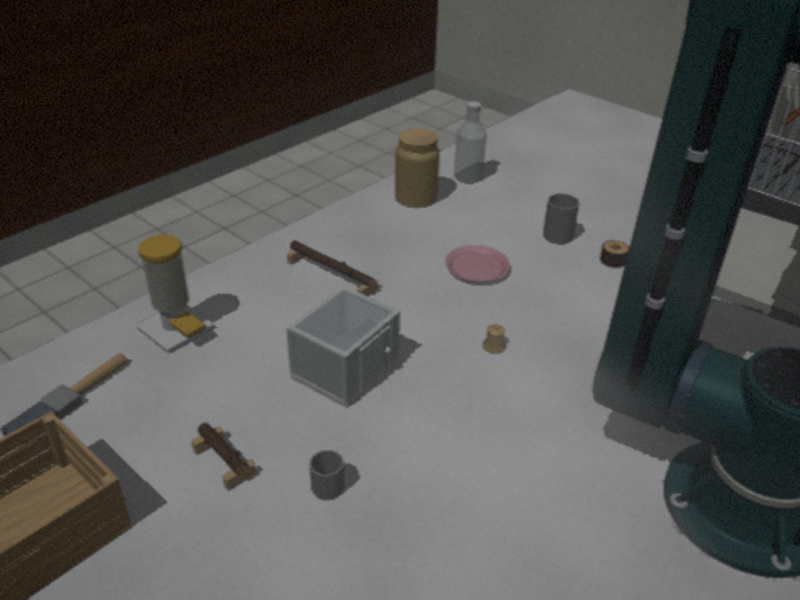

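The top view (up = +x, left = +y) shows these positions, in 800x600 pixels:

| Object | Pixel position |
|---|---|
| Small cup | (229,381) |
| Short perch | (201,317) |
| Bath | (316,305) |
| Bell | (419,375) |
| Saucer | (494,299) |
| Tall cup | (598,320) |
| Log | (595,381) |
| Long perch | (397,216) |

The side view agrees with this layout. The knob is on the bath's door side, facing the robot.

```bash
cat > h.py <<'E'
import numpy as np, cv2
from scipy.spatial.transform import Rotation as R
from bench import sensors, snapshot, camera_info, ticket, robot
def rot(rpy): return R.from_euler('xyz',rpy).as_matrix()
def ray(n,u,v,ci=None):
    c=ci or camera_info(n); a=(u-c['cx'])/c['fx']; b=(v-c['cy'])/c['fy']
    if n=='wrist':
        t=np.hypot(a,b); s=np.sinc(t/np.pi) ; d=np.array([a*s,-b*s,-np.cos(t)])
    else: d=np.array([a,-b,-1.])
    return np.array(c['position']),rot(c['rotation'])@d
def at(n,u,v,z,ci=None):
    p,d=ray(n,u,v,ci); return p+d*(z-p[2])/d[2]
def proj(n,P,ci=None):
    c=ci or camera_info(n); q=(np.atleast_2d(P)-c['position'])@rot(c['rotation'])
    x,y,z=q[:,0],-q[:,1],-q[:,2]
    if n=='wrist':
        r=np.hypot(x,y); t=np.arctan2(r,z); k=t/np.maximum(r,1e-9)
    else: k=1/z
    return np.c_[c['cx']+c['fx']*k*x,c['cy']+c['fy']*k*y]
E
python3 - <<'E'
from h import *
k=1.5625
at_=lambda u,v,z:at('top',u/k,v/k,z).round(4)
for n,u,v,z in [('cup',229,381,.05),('perch',201,317,.03),('bath',316,305,.1),('bell',419,375,.035),('saucer',494,299,.014),('tall',598,320,.08),('log',595,381,.03),('long',397,216,.03)]: print(n,at_(u,v,z))
im=snapshot('top')[:,:,::-1]
def crop(f,im,x,y,w,h,s): cv2.imwrite(f,cv2.resize(im[y:y+h,x:x+w],None,fx=s,fy=s,interpolation=cv2.INTER_CUBIC))
crop('pics/t1.png',im,115,170,110,90,7)
crop('pics/t2.png',im,255,165,140,100,5)
E
```

```text
cup [0.4086 0.3455 0.05  ]
perch [0.5387 0.4136 0.03  ]
bath [0.554  0.1717 0.1   ]
bell [ 0.4251 -0.0297  0.035 ]
saucer [ 0.5837 -0.1831  0.014 ]
tall [ 0.5324 -0.3773  0.08  ]
log [ 0.4169 -0.3802  0.03  ]
long [0.7538 0.0177 0.03  ]
```

View pics/t1.png

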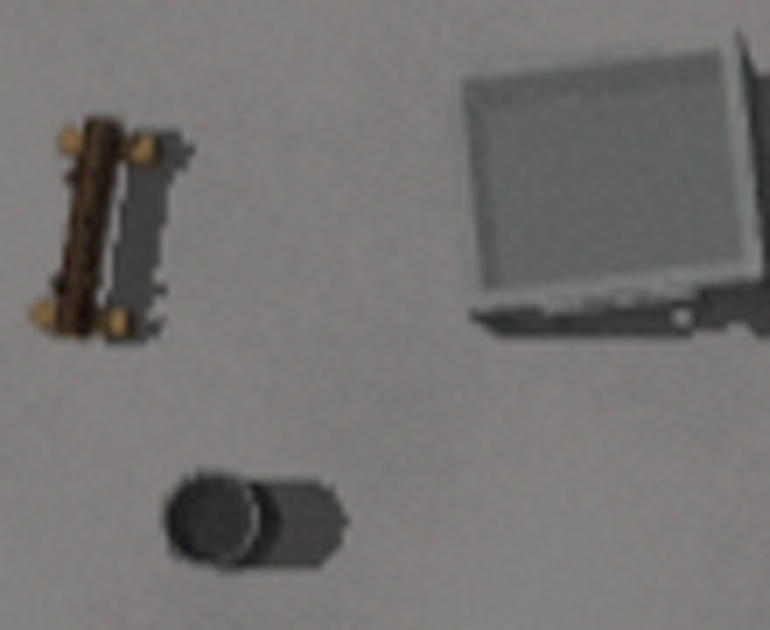

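View pics/t2.png

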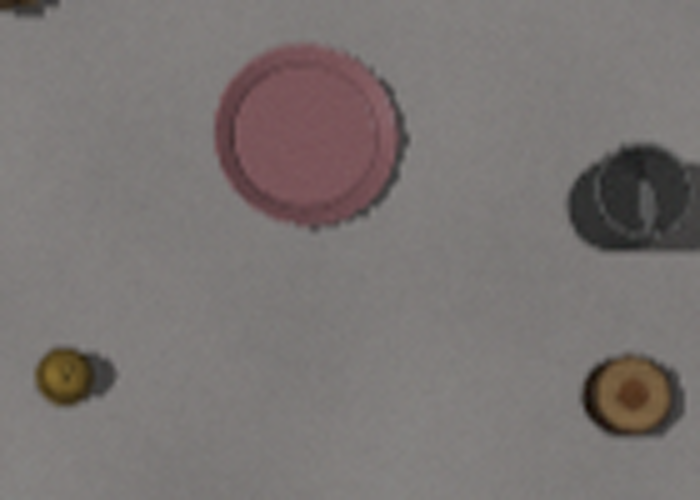

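t1 (7x, origin 115,170):
- Cup rim centre is at (212,520).
- Perch branch ends are at (104,120) and (73,333).
- Bath top corners are at (462,78), (735,48), (762,275) and (475,308). The knob is near (683,317).

t2 (5x, origin 255,165):
- Saucer centre is at (307,135).
- Bell is at (65,376).
- Log top is at (633,394).
- Tall cup is at (643,190).

Run:
```python
from h import *
A=lambda u,v,z:at('top',(u+.5)/7-.5+115,(v+.5)/7-.5+170,z)
B=lambda u,v,z:at('top',(u+.5)/5-.5+255,(v+.5)/5-.5+165,z)
print('cup',A(212,520,.05))
a,b=A(104,120,.033),A(73,333,.033); print('perch',(a+b)/2,np.degrees(np.arctan2(*(a-b)[1::-1])),np.linalg.norm(a-b))
print('feet',sum(A(*p,.022) for p in[(68,140),(143,150),(43,315),(118,322)])/4)
c=[A(*p,.1) for p in[(462,78),(735,48),(762,275),(475,308)]]
print('bath',sum(c)/4, [np.linalg.norm(c[i]-c[i-1]) for i in range(4)])
for i,j in((0,3),(1,2)): print(np.degrees(np.arctan2(*(c[i]-c[j])[1::-1])))
for i,j in((0,1),(3,2)): print(np.degrees(np.arctan2(*(c[i]-c[j])[1::-1]))-90)
print('saucer',B(307,135.3,.014),B(306,136,.005)); print('bell',B(65,376,.03)); print('log',B(633,394,.03)); print('tall',B(643,190,.08))
# initial tool
o=sensors.get_obs(); print(o['tool_pos'],rot(o['ee_rot']).round(3))
```

```text
cup [0.40847624 0.35081128 0.05      ]
perch [0.54148425 0.41741394 0.033     ] -5.103365769126322 0.09795610519759727
feet [0.5406194  0.41837296 0.022     ]
bath [0.55516838 0.17399839 0.1       ] [np.float64(0.10105269421205826), np.float64(0.11937247094735091), np.float64(0.10046585099058333), np.float64(0.12410166954035105)]
5.251567117041993
7.938689628435222
6.877090765838091
7.137214642448328
saucer [ 0.58270444 -0.1825977   0.014     ] [ 0.58380012 -0.18302812  0.005     ]
bell [ 0.42603272 -0.02802742  0.03      ]
log [ 0.4182955  -0.38147681  0.03      ]
tall [ 0.53917977 -0.37894926  0.08      ]
[ 0.15656215 -0.52687246  0.22957876] [[ 0.959  0.285 -0.   ]
 [ 0.285 -0.959  0.002]
 [ 0.    -0.002 -1.   ]]
```

Call:
arm_command(plan=[{"grip":-1,"slide":[0.1168,-0.0262,0],"spin":0},{"grip":-1,"slide":[0.1168,-0.0262,0],"spin":0},{"grip":-1,"slide":[0.1168,-0.0262,0],"spin":0},{"grip":-1,"slide":[0.1168,-0.0262,0],"spin":0},{"grip":-1,"slide":[0.1168,-0.0262,0],"spin":0},{"grip":-1,"slide":[0,0,0.04],"spin":0.825},{"grip":-1,"slide":[0,0,0.04],"spin":0.825},{"grip":-1,"slide":[0,0,0.04],"spin":0.825},{"grip":-1,"slide":[0,0,0.04],"spin":0.825},{"grip":-1,"slide":[0,0,0],"spin":0}])

```text
time: 1.4
tool_pos: [0.4169, -0.3801, 0.148]
ee_rot: [-3.138, 0.003, 0.002]
wrist_force: [0.1, 1.2, 0.5]
width: 0.094
finger_force: 0.0
```

```bash
cat >> h.py <<'E'
def go(x,y,z,yaw=None):
    o=sensors.get_obs(); M=rot(o['ee_rot']); d=M.T@(np.array([x,y,z])-o['tool_pos'])
    yw=np.degrees(np.arctan2(M[1,0],M[0,0])); print('t',round(o['time'],2),'pos',o['tool_pos'].round(4),'yaw',yw.round(2),'w',round(o['width'],4),'slide',(d/.5).round(4),'spin', None if yaw is None else round((yw-yaw)/5,3))
def wr(f,s=1.5625,crop=None):
    ci=camera_info('wrist'); im=snapshot('wrist')[:,:,::-1]; cv2.imwrite(f,cv2.resize(im,(800,600),interpolation=cv2.INTER_CUBIC)); return ci,im
E
python3 - <<'E'
from h import *
go(.4183,-.3815,.029,0)
ci,im=wr('pics/w1.png'); 
print(proj('wrist',[[.4183,-.3815,.03],[.539,-.379,.08],[.583,-.183,.014]],ci)*1.5625); print(ci)
import json; json.dump({k:np.array(v).tolist() for k,v in ci.items()},open('w1.json','w'))
E
```

```text
t 1.4 pos [ 0.4169 -0.3801  0.148 ] yaw 0.1 w 0.094 slide [0.0036 0.0036 0.238 ] spin 0.02
[[402.12187744 302.85629313]
 [397.9907807   80.60569013]
 [119.84778089  69.83930528]]
{'fx': 297.3186396354542, 'fy': 297.3186396354542, 'cx': 254.5077631219797, 'cy': 194.73631429973295, 'position': array([ 0.48442209, -0.37971648,  0.3026061 ]), 'rotation': array([-0.24102874,  0.00361238, -1.56959938])}
```

View pics/w1.png

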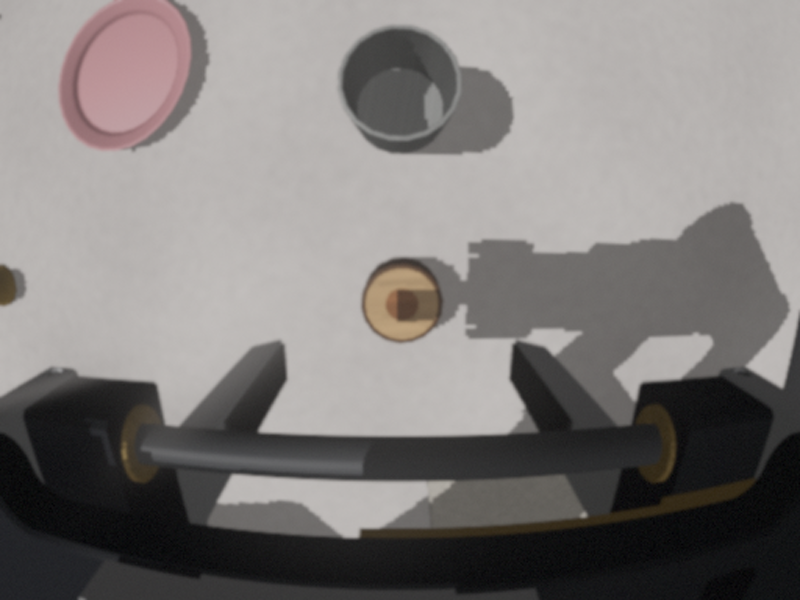

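The wrist view shows the log top at (402,303), right where it was predicted. I'll descend and grip it.

Call:
arm_command(plan=[{"grip":-1,"slide":[0.003,0.003,0.06],"spin":0},{"grip":-1,"slide":[0,0,0.06],"spin":0},{"grip":-1,"slide":[0,0,0.06],"spin":0},{"grip":-1,"slide":[0,0,0.058],"spin":0},{"grip":1,"slide":[0,0,0],"spin":0},{"grip":1,"slide":[0,0,0],"spin":0},{"grip":1,"slide":[0,0,0],"spin":0},{"grip":1,"slide":[0,0,0],"spin":0},{"grip":1,"slide":[0,0,0],"spin":0},{"grip":1,"slide":[0,0,0],"spin":0}])

```text
time: 2.7
tool_pos: [0.4197, -0.3831, 0.0323]
ee_rot: [3.141, -0.001, 0.001]
wrist_force: [0.1, 0.4, 2.9]
width: 0.049
finger_force: 30.0
```

```bash
python3 -c "
from h import *
go(.583,-.068,.1,0)"
```

```text
t 2.7 pos [ 0.4197 -0.3831  0.0323] yaw 0.05 w 0.049 slide [ 0.3272 -0.6298 -0.1356] spin 0.01
```

Call:
arm_command(plan=[{"grip":1,"slide":[0,0,-0.08],"spin":0},{"grip":1,"slide":[0,0,-0.08],"spin":0},{"grip":1,"slide":[0,-0.09,0],"spin":0},{"grip":1,"slide":[0.0545,-0.09,0],"spin":0},{"grip":1,"slide":[0.0545,-0.09,0],"spin":0},{"grip":1,"slide":[0.0545,-0.09,0],"spin":0},{"grip":1,"slide":[0.0545,-0.09,0],"spin":0},{"grip":1,"slide":[0.0545,-0.09,0],"spin":0},{"grip":1,"slide":[0.0545,-0.09,0],"spin":0},{"grip":1,"slide":[0,0,0],"spin":0}])

```text
time: 3.95
tool_pos: [0.5836, -0.0644, 0.1108]
ee_rot: [-3.141, 0.0, 0.006]
wrist_force: [-0.4, 0.3, -0.5]
width: 0.0494
finger_force: 30.0
```

Run:
```python
from h import *
go(.583,-.068,.034,0)
ci,im=wr('pics/w2.png')
print(proj('wrist',[[.583,-.183,.014],[.426,-.028,.044],[.555,.174,.1]],ci)*1.5625)
```

```text
t 3.95 pos [ 0.5836 -0.0644  0.1108] yaw 0.35 w 0.0494 slide [-0.0011  0.0072  0.1537] spin 0.07
[[597.44918905 316.09963011]
 [341.5433321  560.31535584]
 [-22.04621717 397.12441063]]
```

View pics/w2.png

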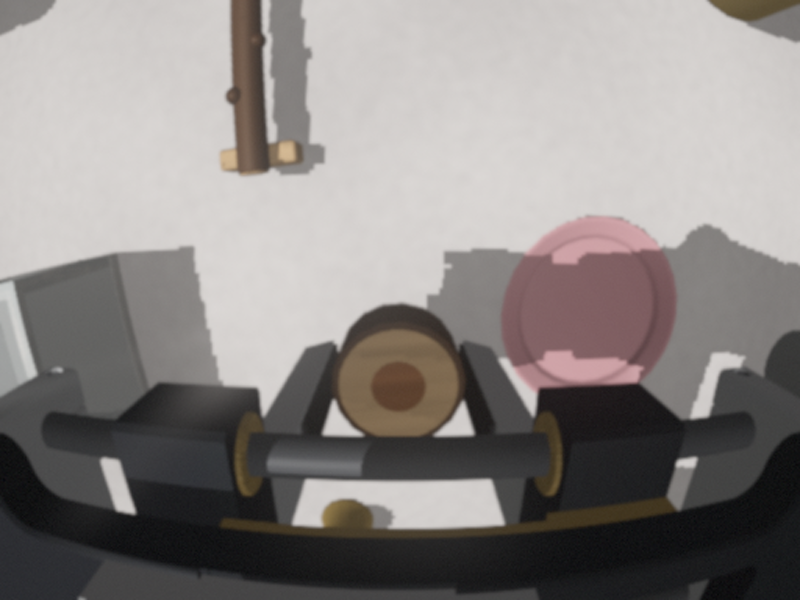

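The log is held with its top at (399,385). The saucer rim spans columns 501-676 and its top is at row 216. I'll compare that with the projected rim.

Run:
```python
from h import *
ci=camera_info('wrist'); t=np.linspace(0,2*np.pi,361)
for (x,y) in[(.583,-.183),(.593,-.183),(.583,-.173)]:
    p=proj('wrist',np.c_[x+.06*np.cos(t),y+.06*np.sin(t),0*t+.014],ci)*1.5625
    print(x,y,p.min(0),p.max(0)[0])
for h in(.135,.13): print('log',at('wrist',399/1.5625,385/1.5625,.1108-.0323+.03,ci))
```

```text
0.583 -0.183 [498.54410066 213.00470256] 676.6030744805821
0.593 -0.183 [499.53319423 195.69993509] 678.4890991508629
0.583 -0.173 [481.4535026  212.02966577] 664.1448261257631
log [ 0.58118893 -0.06590447  0.1085    ]
log [ 0.58118893 -0.06590447  0.1085    ]
```

Call:
arm_command(plan=[{"grip":1,"slide":[-0.001,0.006,0.05],"spin":0.07},{"grip":1,"slide":[0,0,0.05],"spin":0},{"grip":1,"slide":[0,0,0.045],"spin":0},{"grip":1,"slide":[0,0,0.01],"spin":0},{"grip":1,"slide":[0,0,0],"spin":0},{"grip":1,"slide":[0,0,0],"spin":0}])

```text
time: 4.75
tool_pos: [0.5829, -0.0713, 0.0351]
ee_rot: [3.141, -0.002, -0.006]
wrist_force: [0.1, 0.6, -1.0]
width: 0.0491
finger_force: 30.0
```

Call:
arm_command(plan=[{"grip":1,"slide":[0,-0.005,0.005],"spin":0},{"grip":1,"slide":[0,0,0],"spin":0},{"grip":-0.32,"slide":[0,0,0],"spin":0},{"grip":-0.32,"slide":[0,0,0],"spin":0},{"grip":-0.32,"slide":[0,0,0],"spin":0},{"grip":-0.32,"slide":[0,0,-0.06],"spin":0},{"grip":-0.32,"slide":[0,0,-0.1],"spin":0},{"grip":-0.32,"slide":[0,0,-0.1],"spin":0},{"grip":-0.32,"slide":[0,0,0],"spin":0},{"grip":-0.32,"slide":[0,0,0],"spin":0}])

```text
time: 6.0
tool_pos: [0.5817, -0.0681, 0.1607]
ee_rot: [-3.141, 0.001, -0.005]
wrist_force: [-0.3, 1.0, -1.1]
width: 0.0619
finger_force: 0.0
```

Run:
```python
from h import *
go(.426,-.028,.038,0)
ci,im=wr('pics/w3.png')
t=np.linspace(0,2*np.pi,361)
for (x,y,z,r) in[(.582,-.183,.014,.06),(.582,-.068,.03,.025),(.426,-.028,.034,.014)]:
    p=proj('wrist',np.c_[x+r*np.cos(t),y+r*np.sin(t),0*t+z],ci)*1.5625
    print(x,y,p.min(0),p.max(0))
import pickle; pickle.dump(ci,open('w3.pkl','wb'))
```

```text
t 6.0 pos [ 0.5817 -0.0681  0.1607] yaw -0.31 w 0.0619 slide [-0.3115 -0.0785  0.2458] spin -0.061
0.582 -0.183 [480.74290226 207.47528884] [638.75593309 374.76625236]
0.582 -0.068 [359.46699316 261.06328159] [438.51169602 338.04829241]
0.426 -0.028 [328.38230437 489.47181487] [365.35982459 517.84357031]
```

View pics/w3.png

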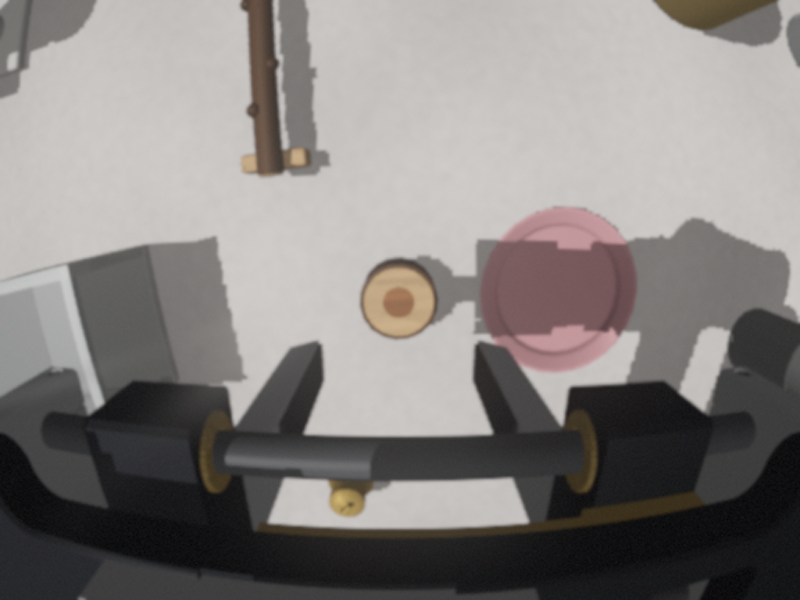

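Log and saucer sit as planned: log about (0.582,-0.068), saucer about (0.582,-0.183). The bell crown is at (347,502), as predicted. I'll fetch the bell next.

Call:
arm_command(plan=[{"grip":-0.32,"slide":[-0.078,-0.0195,0],"spin":-0.06},{"grip":-0.32,"slide":[-0.078,-0.0195,0],"spin":0},{"grip":-0.32,"slide":[-0.078,-0.0195,0.04],"spin":0},{"grip":-0.32,"slide":[-0.078,-0.0195,0.04],"spin":0},{"grip":-0.32,"slide":[0,0,0],"spin":0},{"grip":-0.32,"slide":[0,0,0],"spin":0}])

```text
time: 6.8
tool_pos: [0.4265, -0.0291, 0.121]
ee_rot: [3.142, 0.0, -0.0]
wrist_force: [0.6, 0.1, -0.5]
width: 0.0621
finger_force: 0.0
```

Run:
```python
from h import *
go(.426,-.028,.038,0)
ci,im=wr('pics/w4.png')
t=np.linspace(0,2*np.pi,361)
for (x,y,z,r) in[(.426,-.028,.034,.014),(.426,-.028,.002,.019)]:
    p=proj('wrist',np.c_[x+r*np.cos(t),y+r*np.sin(t),0*t+z],ci)
    print(x,y,p.min(0),p.max(0))
cv2.imwrite('pics/w4c.png',cv2.resize(im[140:240,200:320],None,fx=5,fy=5,interpolation=cv2.INTER_CUBIC))
```

```text
t 6.8 pos [ 0.4265 -0.0291  0.121 ] yaw -0.01 w 0.0621 slide [-0.001  -0.0021  0.166 ] spin -0.001
0.426 -0.028 [237.74884619 188.81603462] [270.88512275 220.73065757]
0.426 -0.028 [234.32516019 176.19501805] [274.33422519 215.04799117]
```

View pics/w4c.png

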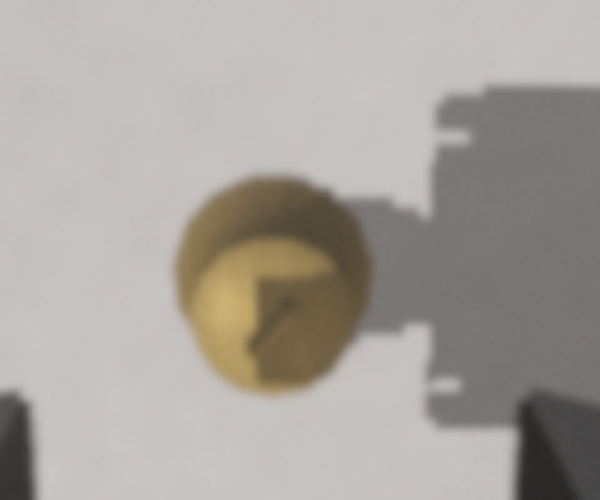

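The bell top circle is centred at (272,314) in the 5x crop, midway between the fingers and within 1-2 mm of the estimate.

Call:
arm_command(plan=[{"grip":-0.32,"slide":[0.001,-0.001,0.056],"spin":0},{"grip":-0.32,"slide":[0,0,0.056],"spin":0},{"grip":-0.32,"slide":[0,0,0.056],"spin":0},{"grip":-0.32,"slide":[0,0,0],"spin":0},{"grip":-0.32,"slide":[0,0,0],"spin":0},{"grip":1,"slide":[0,0,0],"spin":0},{"grip":1,"slide":[0,0,0],"spin":0},{"grip":1,"slide":[0,0,0],"spin":0},{"grip":1,"slide":[0,0,0],"spin":0},{"grip":1,"slide":[0,0,0],"spin":0}])

```text
time: 8.1
tool_pos: [0.4269, -0.0285, 0.0378]
ee_rot: [3.141, -0.0, -0.0]
wrist_force: [0.6, 0.3, 3.1]
width: 0.0272
finger_force: 30.0
```

```bash
python3 -c "
from h import *
go(.582,-.068,.12,0)"
```

```text
t 8.1 pos [ 0.4269 -0.0285  0.0378] yaw -0.01 w 0.0272 slide [ 0.3104  0.079  -0.1643] spin -0.001
```

Call:
arm_command(plan=[{"grip":1,"slide":[0,0,-0.08],"spin":0},{"grip":1,"slide":[0,0,-0.08],"spin":0},{"grip":1,"slide":[0.0776,0.0198,0],"spin":0},{"grip":1,"slide":[0.0776,0.0198,0],"spin":0},{"grip":1,"slide":[0.0776,0.0198,0],"spin":0},{"grip":1,"slide":[0.0776,0.0198,0],"spin":0},{"grip":1,"slide":[0,0,0],"spin":0},{"grip":1,"slide":[0,0,0],"spin":0}])

```text
time: 9.1
tool_pos: [0.581, -0.0678, 0.1167]
ee_rot: [-3.141, 0.002, -0.0]
wrist_force: [-0.3, 0.1, -0.8]
width: 0.0271
finger_force: 30.0
```

Run:
```python
from h import *
go(.582,-.068,.0685,0)
ci,im=wr('pics/w5.png')
t=np.linspace(0,2*np.pi,361)
o=sensors.get_obs()['tool_pos']
for (x,y,z,r) in[(.582,-.068,.03,.025),(o[0],o[1],o[2]-.0378+.034,.014)]:
    p=proj('wrist',np.c_[x+r*np.cos(t),y+r*np.sin(t),0*t+z],ci)
    print((p.min(0)-[200,140])*5,(p.max(0)-[200,140])*5)
cv2.imwrite('pics/w5c.png',cv2.resize(im[140:240,200:320],None,fx=5,fy=5,interpolation=cv2.INTER_CUBIC))
```

```text
t 9.1 pos [ 0.581  -0.0678  0.1167] yaw -0.0 w 0.0271 slide [0.0022 0.0004 0.0963] spin -0.0
[131.07784903 169.70033855] [427.17163102 455.3433455 ]
[158.48975186 402.22142391] [401.24621273 624.72614579]
```

View pics/w5c.png

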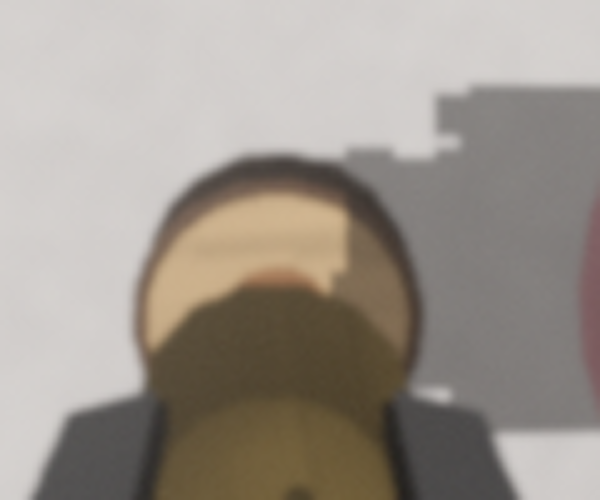

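The bell is held over the log: the log is centred near column 278 and the bell is aligned with it. I'll lower it.

Call:
arm_command(plan=[{"grip":1,"slide":[0.001,0,0.04],"spin":0},{"grip":1,"slide":[0,0,0.04],"spin":0},{"grip":1,"slide":[0,0,0.015],"spin":0},{"grip":1,"slide":[0,0,0],"spin":0},{"grip":1,"slide":[0,0,0],"spin":0},{"grip":1,"slide":[0,0,0],"spin":0}])

```text
time: 9.9
tool_pos: [0.583, -0.0682, 0.0711]
ee_rot: [3.141, -0.002, -0.0]
wrist_force: [-0.3, -0.1, -1.1]
width: 0.027
finger_force: 30.0
```

Call:
arm_command(plan=[{"grip":1,"slide":[0,0,0.005],"spin":0},{"grip":1,"slide":[0,0,0],"spin":0},{"grip":1,"slide":[0,0,0],"spin":0}])

```text
time: 10.28
tool_pos: [0.5828, -0.0681, 0.0678]
ee_rot: [3.141, -0.001, -0.0]
wrist_force: [1.0, -0.4, 1.1]
width: 0.0275
finger_force: 30.0
```

Call:
arm_command(plan=[{"grip":-0.32,"slide":[0,0,0],"spin":0},{"grip":-0.32,"slide":[0,0,0],"spin":0},{"grip":-0.32,"slide":[0,0,0],"spin":0},{"grip":-0.32,"slide":[0,0,-0.05],"spin":0},{"grip":-0.32,"slide":[0,0,-0.1],"spin":0},{"grip":-0.32,"slide":[0,0,-0.1],"spin":0},{"grip":-0.32,"slide":[0,0,0],"spin":0}])

```text
time: 11.15
tool_pos: [0.585, -0.0686, 0.1986]
ee_rot: [3.139, -0.011, -0.0]
wrist_force: [0.2, -0.7, 0.3]
width: 0.0618
finger_force: 0.0
```

Call:
arm_command(plan=[{"grip":-0.32,"slide":[0,-0.12,0],"spin":0},{"grip":-0.32,"slide":[0,-0.12,0],"spin":0},{"grip":-0.32,"slide":[0,-0.12,0],"spin":0},{"grip":-0.32,"slide":[-0.02,-0.12,0],"spin":0},{"grip":-0.32,"slide":[-0.02,-0.12,0],"spin":0},{"grip":-0.32,"slide":[-0.02,-0.12,0],"spin":0},{"grip":-0.32,"slide":[-0.02,-0.12,0],"spin":0},{"grip":-0.32,"slide":[-0.004,-0.12,0],"spin":1},{"grip":-0.32,"slide":[0,0,0.05],"spin":0},{"grip":-0.32,"slide":[0,0,0],"spin":0}])

```text
time: 12.4
tool_pos: [0.5383, 0.4115, 0.1625]
ee_rot: [3.136, 0.007, -0.086]
wrist_force: [-0.7, -1.1, -0.2]
width: 0.0621
finger_force: 0.0
```

Run:
```python
from h import *
go(.5415,.418,.034,-5.1)
ci,im=wr('pics/w6.png')
import pickle; pickle.dump(ci,open('w6.pkl','wb'))
a=np.radians(-5.1); d=np.array([np.cos(a),np.sin(a),0])*.05
c=np.array([.5415,.418,.037]); print(proj('wrist',[c-d,c+d,[.4085,.3505,.05]],ci)*1.5625)
```

```text
t 12.4 pos [0.5383 0.4115 0.1625] yaw -4.93 w 0.0621 slide [ 0.007  -0.0149  0.2568] spin 0.035
[[387.28688416 372.40957346]
 [386.85578666 216.22363145]
 [500.40946962 477.41140763]]
```

View pics/w6.png

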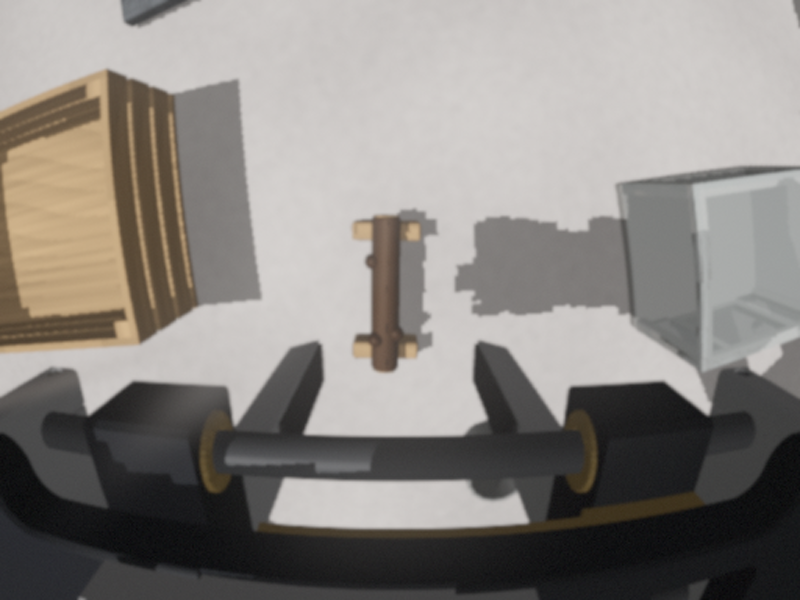

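The perch lies between branch ends (386,215) and (385,370), as predicted. The crate on the left stays clear of the gripper body. I'll descend and grip.

Call:
arm_command(plan=[{"grip":-0.32,"slide":[0.006,-0.016,0.06],"spin":0.04},{"grip":-0.32,"slide":[0,0,0.07],"spin":0},{"grip":-0.32,"slide":[0,0,0.07],"spin":0},{"grip":-0.32,"slide":[0,0,0.056],"spin":0},{"grip":-0.32,"slide":[0,0,0],"spin":0},{"grip":1,"slide":[0,0,0],"spin":0},{"grip":1,"slide":[0,0,0],"spin":0},{"grip":1,"slide":[0,0,0],"spin":0},{"grip":1,"slide":[0,0,0],"spin":0},{"grip":1,"slide":[0,0,0],"spin":0}])

```text
time: 13.7
tool_pos: [0.5442, 0.4197, 0.0397]
ee_rot: [3.142, -0.0, -0.091]
wrist_force: [-0.2, -0.7, 1.7]
width: 0.0175
finger_force: 30.0
```

```bash
python3 -c "
from h import *
go(.419,.157,.1,7)"
```

```text
t 13.7 pos [0.5442 0.4197 0.0397] yaw -5.2 w 0.0175 slide [-0.2017  0.5459 -0.1206] spin -2.44
```

Call:
arm_command(plan=[{"grip":1,"slide":[0,0,-0.11],"spin":0},{"grip":1,"slide":[0,0,-0.11],"spin":0},{"grip":1,"slide":[-0.08,0.07,0],"spin":0},{"grip":1,"slide":[-0.08,0.07,0],"spin":0},{"grip":1,"slide":[-0.07,0.08,0],"spin":0},{"grip":1,"slide":[0,0.11,0],"spin":0},{"grip":1,"slide":[0,0.11,0],"spin":0},{"grip":1,"slide":[0,0.106,0],"spin":0}])

```text
time: 14.7
tool_pos: [0.4042, 0.1567, 0.1496]
ee_rot: [3.141, -0.001, -0.09]
wrist_force: [0.9, -0.8, 0.3]
width: 0.0173
finger_force: 30.0
```

Call:
arm_command(plan=[{"grip":1,"slide":[0,0,0],"spin":-0.81},{"grip":1,"slide":[0,0,0],"spin":-0.81},{"grip":1,"slide":[0,0,0],"spin":-0.81},{"grip":1,"slide":[0,0,0],"spin":0},{"grip":1,"slide":[0,0,0],"spin":0}])

```text
time: 15.32
tool_pos: [0.4048, 0.1582, 0.1495]
ee_rot: [3.142, -0.0, 0.12]
wrist_force: [-0.2, 0.2, -0.7]
width: 0.0169
finger_force: 30.0
```

Run:
```python
from h import *
go(.419,.157,.04,7)
ci,im=wr('pics/w7.png')
import pickle; pickle.dump(ci,open('w7.pkl','wb'))
a=np.radians(7); M=np.array([[np.cos(a),-np.sin(a)],[np.sin(a),np.cos(a)]])
P=[np.r_[M@[x,y]+[.555,.174],z] for x,y,z in[(-.055,.065,0),(-.055,-.065,0),(-.055,.065,.1),(-.055,-.065,.1),(.055,.065,.1),(.055,-.065,.1)]]
print((proj('wrist',P,ci)*1.5625).round(0))
```

```text
t 15.32 pos [0.4048 0.1582 0.1495] yaw 6.9 w 0.0169 slide [0.0279 0.0059 0.2189] spin -0.02
[[304. 152.]
 [502. 152.]
 [260. 134.]
 [550. 134.]
 [270. -75.]
 [538. -73.]]
```

View pics/w7.png

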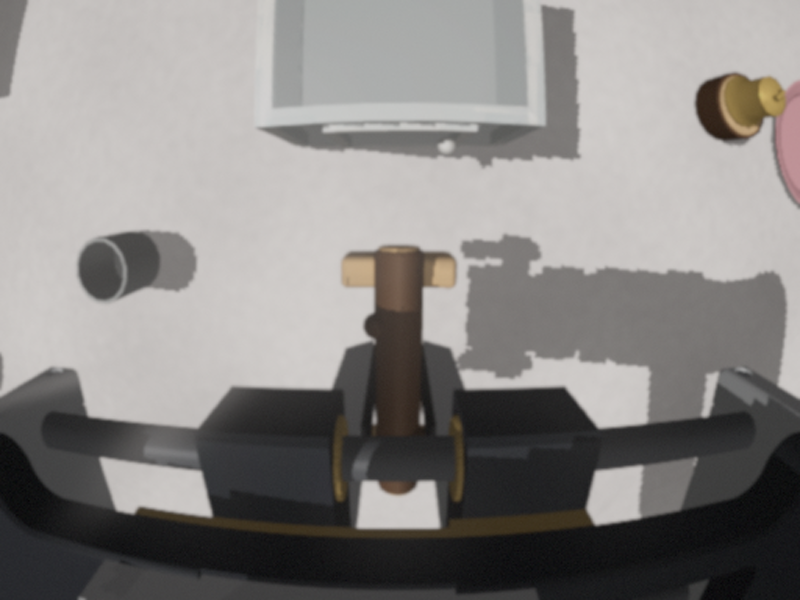

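The perch is held level at about column 398. The bath's front top corners are at (257,127) and (547,125), with the knob at (446,147). The bell stands on the log. I'll refine the bath pose from the corners.

Run:
```python
from h import *
import pickle; ci=pickle.load(open('w7.pkl','rb')); k=1.5625
l,r=[at('wrist',u/k,v/k,.1,ci)[:2] for u,v in((257,127),(547,125))]
d=l-r; yaw=np.arctan2(-d[0],d[1]); f=np.array([np.cos(yaw),np.sin(yaw)]); m=(l+r)/2
print(l,r,np.linalg.norm(d),np.degrees(yaw),'bath',m+.055*f,'perch target',m+.055*f-.137*f)
for z in(.05,): 
  kn=at('wrist',446/k,147/k,z,ci)[:2]; print('knob',(kn-m)@np.array([-f[1],f[0]]))
o=sensors.get_obs(); a=np.radians(6.9)
e=[at('wrist',u/k,v/k,o['tool_pos'][2]-.0397+.037,ci)[:2] for u,v in((399,247),(397,492))]; print('perch ends',e,np.mean(e,0),np.degrees(np.arctan2(*(e[0]-e[1])[::-1])))
```

```text
[0.49557355 0.23351124] [0.51235949 0.10469847] 0.1299018679114706 7.424528943847434 bath [0.5585054  0.17621196] perch target [0.42265401 0.15850881]
knob -0.024041352972306248
perch ends [array([0.4533589 , 0.16465166]), array([0.3543903 , 0.15346337])] [0.4038746  0.15905751] 6.449840537408235
```

Call:
arm_command(plan=[{"grip":1,"slide":[0.037,0.0045,0],"spin":-0.18},{"grip":1,"slide":[0,0,0.07],"spin":0},{"grip":1,"slide":[0,0,0.07],"spin":0},{"grip":1,"slide":[0,0,0.06],"spin":0},{"grip":1,"slide":[0,0,0.012],"spin":0},{"grip":1,"slide":[0,0,0],"spin":0},{"grip":1,"slide":[0,0,0],"spin":0},{"grip":1,"slide":[0,0,0],"spin":0}])

```text
time: 16.38
tool_pos: [0.4245, 0.1584, 0.0448]
ee_rot: [-3.141, -0.003, 0.137]
wrist_force: [0.7, -0.0, 0.3]
width: 0.0174
finger_force: 30.0
```

Call:
arm_command(plan=[{"grip":1,"slide":[0,0,0.008],"spin":0.05},{"grip":1,"slide":[0,0,0],"spin":0},{"grip":1,"slide":[0,0,0],"spin":0}])

```text
time: 16.75
tool_pos: [0.4237, 0.1583, 0.0397]
ee_rot: [-3.142, -0.001, 0.133]
wrist_force: [0.9, 0.2, 0.8]
width: 0.0169
finger_force: 30.0
```

Release to about 46 mm and lift clear. Then move sideways toward the cup.

Call:
arm_command(plan=[{"grip":0,"slide":[0,0,0],"spin":0},{"grip":0,"slide":[0,0,0],"spin":0},{"grip":0,"slide":[0,0,0],"spin":0},{"grip":0,"slide":[0,0,-0.04],"spin":0},{"grip":-0.5,"slide":[0,0,-0.1],"spin":0},{"grip":-0.5,"slide":[0,0,-0.1],"spin":0},{"grip":-0.5,"slide":[-0.02,-0.05,0],"spin":0.5},{"grip":-0.5,"slide":[0,-0.1,0],"spin":0.5},{"grip":-0.5,"slide":[0,-0.1,0],"spin":0.5},{"grip":-0.5,"slide":[0,-0.1,0],"spin":0}])

```text
time: 18.0
tool_pos: [0.4032, 0.3329, 0.1596]
ee_rot: [3.142, -0.0, 0.001]
wrist_force: [0.6, -0.3, 0.1]
width: 0.0704
finger_force: 0.0
```

Run:
```python
from h import *
go(.4085,.3505,.04,0)
ci,im=wr('pics/w8.png')
t=np.linspace(0,2*np.pi,361)
p=proj('wrist',np.c_[.4085+.022*np.cos(t),.3505+.022*np.sin(t),0*t+.05],ci)*1.5625
print(p.min(0),p.max(0))
cp=np.array([.4225,.1585,.037]);a=np.radians(7.4); d=.05*np.array([np.cos(a),np.sin(a),0]); print(proj('wrist',[cp-d,cp+d],ci)*1.5625)
```

```text
t 18.0 pos [0.4032 0.3329 0.1596] yaw 0.08 w 0.0704 slide [ 0.0106 -0.0352  0.2391] spin 0.015
[331.78147391 263.19698718] [406.65651565 336.31429939]
[[655.17687626 345.99342906]
 [653.99117712 202.61600519]]
```

View pics/w8.png

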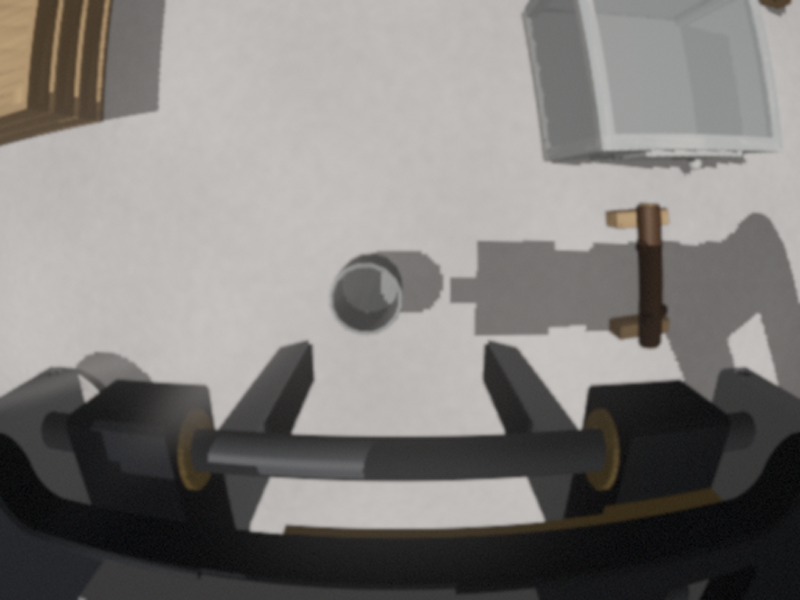

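The perch stands between (649,205) and (650,346), about 2-3 mm off plan, which is fine. The cup rim is centred at (367,297). I'll descend on it.

Call:
arm_command(plan=[{"grip":-0.5,"slide":[0.013,-0.038,0],"spin":0},{"grip":-0.5,"slide":[0,0,0.08],"spin":0},{"grip":-0.5,"slide":[0,0,0.08],"spin":0},{"grip":-0.5,"slide":[0,0,0.078],"spin":0},{"grip":-0.5,"slide":[0,0,0],"spin":0},{"grip":1,"slide":[0,0,0],"spin":0},{"grip":1,"slide":[0,0,0],"spin":0},{"grip":1,"slide":[0,0,0],"spin":0},{"grip":1,"slide":[0,0,0],"spin":0},{"grip":1,"slide":[0,0,0],"spin":0}])

```text
time: 19.3
tool_pos: [0.4109, 0.3512, 0.0423]
ee_rot: [-3.14, -0.003, 0.002]
wrist_force: [-0.4, 0.3, 5.4]
width: 0.043
finger_force: 30.0
```

```bash
python3 -c "
from h import *
go(.582,-.183,.2,0)"
```

```text
t 19.3 pos [0.4109 0.3512 0.0423] yaw 0.1 w 0.043 slide [ 0.3412  1.0683 -0.3165] spin 0.019
```

Call:
arm_command(plan=[{"grip":1,"slide":[0,0,-0.105],"spin":0},{"grip":1,"slide":[0,0,-0.105],"spin":0},{"grip":1,"slide":[0,0,-0.105],"spin":0},{"grip":1,"slide":[0,0.107,0],"spin":0},{"grip":1,"slide":[0,0.107,0],"spin":0},{"grip":1,"slide":[0,0.107,0],"spin":0},{"grip":1,"slide":[0,0.107,0],"spin":0},{"grip":1,"slide":[0,0.107,0],"spin":0},{"grip":1,"slide":[0,0.107,0],"spin":0},{"grip":1,"slide":[0,0.107,0],"spin":0}])

```text
time: 20.55
tool_pos: [0.41, -0.0257, 0.1977]
ee_rot: [3.141, -0.0, 0.002]
wrist_force: [1.3, 0.0, -0.4]
width: 0.0433
finger_force: 30.0
```

Call:
arm_command(plan=[{"grip":1,"slide":[0,0.107,0],"spin":0},{"grip":1,"slide":[0,0.107,0],"spin":0},{"grip":1,"slide":[0,0.105,0],"spin":0},{"grip":1,"slide":[0.085,0,0],"spin":0},{"grip":1,"slide":[0.085,0,0],"spin":0},{"grip":1,"slide":[0.085,0,0],"spin":0},{"grip":1,"slide":[0.085,0,0],"spin":0},{"grip":1,"slide":[0,0,0.1],"spin":0},{"grip":1,"slide":[0,0,0],"spin":0},{"grip":1,"slide":[0,0,0],"spin":0}])

```text
time: 21.8
tool_pos: [0.5808, -0.1834, 0.1489]
ee_rot: [3.141, -0.0, 0.002]
wrist_force: [1.2, -0.6, -0.7]
width: 0.0431
finger_force: 30.0
```

Run:
```python
from h import *
go(.5825,-.183,.049,0)
ci,im=wr('pics/w9.png')
t=np.linspace(0,2*np.pi,361)
o=sensors.get_obs()['tool_pos']
for (x,y,z,r) in[(.582,-.183,.014,.06),(.582,-.068,.03,.025),(.583,-.068,.064,.014),(o[0],o[1],o[2]-.0423+.05,.022)]:
    p=proj('wrist',np.c_[x+r*np.cos(t),y+r*np.sin(t),0*t+z],ci)*1.5625
    print(p.min(0),p.max(0))
```

```text
t 21.8 pos [ 0.5808 -0.1834  0.1489] yaw 0.09 w 0.0431 slide [ 0.0034 -0.0008  0.1997] spin 0.018
[305.63995641 203.21713347] [491.00163983 384.2638981 ]
[183.56164609 264.64450937] [254.63807763 340.75112295]
[175.47299165 291.59929897] [218.97178789 339.02240591]
[337.31822332 331.16754857] [465.01389608 447.07157795]
```

View pics/w9.png

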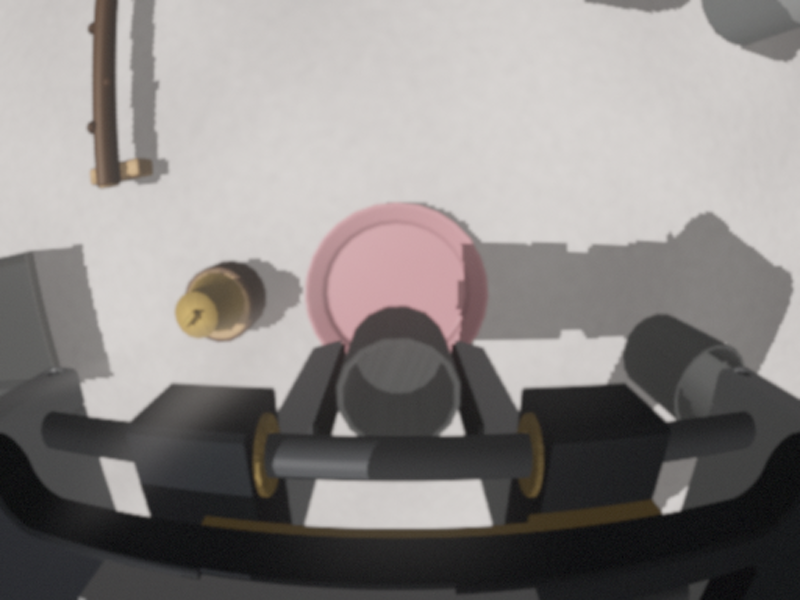

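The cup is centred over the saucer (rim columns 306-487, cup columns 338-461) and the bell stands on the log. I'll lower the cup.

Call:
arm_command(plan=[{"grip":1,"slide":[0.003,-0.001,0.07],"spin":0},{"grip":1,"slide":[0,0,0.07],"spin":0},{"grip":1,"slide":[0,0,0.045],"spin":0},{"grip":1,"slide":[0,0,0.01],"spin":0},{"grip":1,"slide":[0,0,0],"spin":0},{"grip":1,"slide":[0,0,0],"spin":0},{"grip":1,"slide":[0,0,0],"spin":0}])

```text
time: 22.72
tool_pos: [0.5831, -0.1831, 0.052]
ee_rot: [3.14, -0.002, 0.002]
wrist_force: [0.1, 0.7, -0.5]
width: 0.0428
finger_force: 30.0
```

Call:
arm_command(plan=[{"grip":1,"slide":[0,0,0.008],"spin":0},{"grip":1,"slide":[0,0,0],"spin":0},{"grip":1,"slide":[0,0,0],"spin":0}])

```text
time: 23.1
tool_pos: [0.583, -0.1832, 0.0472]
ee_rot: [3.141, -0.002, 0.002]
wrist_force: [2.1, -1.2, 3.2]
width: 0.0433
finger_force: 30.0
```

Contact is felt at the expected height. I'll release and retreat.

Call:
arm_command(plan=[{"grip":-0.28,"slide":[0,0,0],"spin":0},{"grip":-0.28,"slide":[0,0,0],"spin":0},{"grip":-0.28,"slide":[0,0,0],"spin":0},{"grip":-0.28,"slide":[0,0,-0.05],"spin":0},{"grip":-0.28,"slide":[0,0,-0.1],"spin":0},{"grip":-0.28,"slide":[0,0,-0.1],"spin":0},{"grip":-0.28,"slide":[-0.1,0,-0.05],"spin":0},{"grip":-0.28,"slide":[-0.1,0,0],"spin":0},{"grip":-0.28,"slide":[-0.1,0,0],"spin":0},{"grip":-0.28,"slide":[0,0,0],"spin":0}])

```text
time: 24.35
tool_pos: [0.4297, -0.1826, 0.1962]
ee_rot: [-3.141, 0.001, -0.0]
wrist_force: [0.9, -0.1, 0.1]
width: 0.0602
finger_force: 0.0
```

Run:
```python
from h import *
im=snapshot('top')[:,:,::-1]
cv2.imwrite('pics/t9.png',cv2.resize(im[130:260,160:360],None,fx=4,fy=4,interpolation=cv2.INTER_CUBIC))
P={'saucer':(.582,-.183,.014),'cup':(.582,-.183,.055),'log':(.582,-.068,.03),'bell':(.582,-.068,.064),'perch':(.4225,.1585,.037)}
for k,v in P.items(): print(k,((proj('top',v)[0]-[160,130])*4).round(0))
```

```text
saucer [625. 248.]
cup [631. 239.]
log [482. 243.]
bell [484. 235.]
perch [191. 441.]
```

View pics/t9.png

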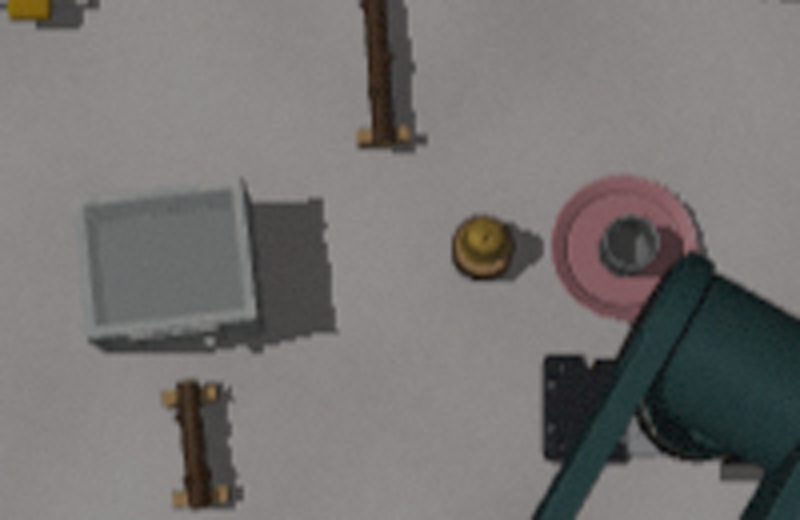

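The top view shows everything placed:
- The cup, at (631,245), is inside the saucer, centred near (627,248).
- The bell, at (485,238), stands on the log at (483,247).
- The perch runs from (188,382) to (200,507), square to the bath door.

The robot is clear of everything, so I'll hand in the job.

```bash
python3 -c "
from bench import ticket
print(ticket.close_job())"
```

```text
the job is handed in; nothing more can be done
None
```

I placed the cup, log, bell and short perch as asked and handed in the job at about 24 s. The final top view showed all four within tolerance, but the hand-in returned no verdict.

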